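# Set up a brake pad on the sloped easel for cleaning

### The arm

A 6-joint arm with a two-finger parallel gripper is mounted at the origin on a cart in front of the work surface, level with it; the furniture and walls round the work are solid. World frame = base frame: x ahead of the robot, y to its left, z up, the work surface at z = 0. Lengths are in m, angles in degrees, forces in N, time in s.
With the tool pointing down it reaches from about 0.35 to 0.875 m from the base axis. Payload 4.2 kg.
Tool frame: the origin (TCP) lies on the centre line of the jaws, within the pads' length; the fingertips stand 25 mm ahead of it and the grasp point (between the pads) lies 6 mm ahead of it; z points along the fingers, y is the line along which they close (so a half turn about z gives the same grasp; the last joint's range is limited). The gripper opens to 87 mm and grips with 3 to 60 N. Pads are 19 mm wide; open, the fingers measure 117 mm over their backs; the gripper's body (75 mm by 190 mm) begins 51 mm behind the grasp point.
Start: joints at [-56.001, 22.042, 0.453, 0, -68.411, -14.817], TCP at [0.205, -0.59, 0.213] pointing down, gripper open.
Joint ranges: [-179.83, 179.83], [-69.29, 118.12], [-61.27, 80.66], [-181.25, 117.63], [-171.15, -9.14], [-177.46, 177.46]. Speed limits (degrees/s): [159.86, 159.86, 180, 180, 180, 180].

### API

Orientations are given as a 3x3 rotation matrix whose columns are the frame's x, y, z axes.
In Python, from station import r gives the robot as it stands.
- The arm moves only by the tool move_arm, never from a script. Its argument "series" is a list of rows, each an object with "grip": the opening, from 0 (shut) to 1 (fully open); "xyz": the shift along the tool's x, y, z in mm, a list of three; "angular": the turn, a rotation vector about the tool's x, y, z in rad, a list of three. A call has 1 to 10 rows; each row is the pose to reach, as a shift and turn from the pose commanded when the call began, along the tool's axes at that moment; what a row does not reach only later rows make up. A row lasts 1/10 s, in which the tool goes at most 50 mm and 8.59 degrees, less where a joint would pass 70% of its speed; a pose out of reach is approached as far as the arm can. A call with a gripper value outside its range is refused whole. The fingers move at their own pace and stop on an object; the grip force is fixed at half the most. Time passes only in rows, so rows that repeat a pose let the fingers close. It gives the time, the measured TCP pose, the force, the opening and the grip force at its end, in the units of the state.
- r.sense(): the state, without advancing time (a new reading comes with each control period).
- r.capture(name): name is "side" or "top"; returns a dict with "img" (480x640x3 uint8, red, green, blue), "camera_matrix" (3x3 intrinsics, pixels), "rvec" (rotation vector, rad) and "tvec" (3), from world to camera coordinates, as OpenCV has them. Camera axes: x right, y down, z forward; pixel columns grow to the right and rows downward; lengths in m; the calibration is good to about 2 mm. A picture is of the moment at which its call begins. There is no depth.
- r.finish_job(): hands the job in; it is judged then, once.
The state is a dict: "time_s": time; "joints": joint angles; "joint_velocities": joint speeds; "effort": joint torques, N m; "tcp_pos": TCP position; "ee_rot": TCP orientation; "wrist_force": force on the tool from outside, world axes, zero at the start; "moment": the same for the moment, N m; "gripper_width": opening from 0.0 (shut) to 1.0 (fully open); "gripper_force": force on a finger pad.
Only numpy, scipy, OpenCV 4.12 (cv2) and the standard library are available. Lean on these libraries where they do the work, as an engineer would, in place of code of your own. Each camera call takes 0.05 s, during which the arm holds its last target. There are 200 camera calls.

### The job

Get the brake pad ready for spray cleaning: first, while the pad still lies on the mat, push the heavy grey easel away from you until its whole back edge is flush against the steel rail (it walks back well by nudges on its two near corners in turn). Then lean the pad lengthwise up the middle of the easel's slope, straight, dark lining facing out, bottom end resting on the toe lip. Do not drop the pad, and leave the bearing, ratchet and grease tin where they are.

Things in the scene. Friction and masses are not known exactly. Their poses are not given: they have to be found in the camera images.
- rail: Fixed dark steel stop bar, 260 mm long (its y), 25 mm deep (its x), 22 mm high, two bolt heads on top (28 mm). Origin: centre of its underside. Its -x face, 12.5 mm from the origin, looks to the robot; the easel is pushed against it. It stands beyond the easel, its yaw varies.
- easel: Loose heavy easel, 0.6 to 0.88 kg, 84 mm high, flat on the mat. Origin: centre of the underside of its grey base, 100 x 100 mm, 20 mm thick. Its -x is the front (lip side, near the robot), +x the back, towards the rail. A 36 mm wide steel back plate rises from front to back (see point easel_seat). Starts 40 to 70 mm short of the rail, turned up to 0.25 rad to it; its smooth base slides under a push of 1 to 4 N.
- easel_seat (a point): Where the pad's origin lies when seated: on the slope, 50 mm up from the lip, in the middle; easel frame x 8.3, y 0, z 62.1 mm, axes as the easel's. The slope is 40 deg (0.698 rad) from horizontal: 84 mm long, uphill (0.766, 0, 0.643), outward normal (-0.643, 0, 0.766), foot at x -30, z 30 mm. The toe lip at its foot is 36 mm wide and stands 9 mm out, square to the slope.
- easel_back_left (a point): Back left corner of the easel's base (x = +50, y = +50, z = 10 mm in the easel's frame).
- easel_back_right (a point): Back right corner of the easel's base (x = +50, y = -50, z = 10 mm in the easel's frame).
- pad: Loose brake pad, 0.2 to 0.33 kg: steel back plate 54 mm wide (its y), 7 mm thick, 100 mm long over the end ears (its x); dark lining 50 mm wide on it, 16 mm thick in all. Starts flat, lining up, left or right of the easel. Origin: centre of the plate's bare underside; z points out of the lining. Grip it across its width at the plate's edges. Both ends are alike.
- bearing: Bystander: ball bearing, 52 mm diameter, 15 mm high, lying flat. On the other side of the easel from the pad. Origin: centre of its underside.
- ratchet: Bystander: chrome ratchet handle, 200 mm long (its y), 36 mm wide, 22 mm high, at the right. Origin: centre of its underside.
- grease_tin: Bystander: round tin, 59 mm diameter, 37 mm high, at the left. Origin: centre of its underside.

How it is judged (in metres and radians):
On the way, in this order (a step that is already met when the one before it is completed fails the run):
1. the easel's back edge is flush against the rail while the pad still lies on the mat (x of each of easel_back_left, easel_back_right in the frame of rail above -0.0165 m and y of easel in the frame of rail between -0.085 and 0.085 m and x of easel in the frame of rail below -0.055 m and angle between easel's own z axis and vertical below 0.06 rad and height (world z) of pad below 0.01 m), for 0.2 s.
2. the pad leans seated on the easel (distance between pad and easel_seat below 0.014 m and z of pad in the frame of easel below 0.067 m and y of pad in the frame of easel between -0.011 and 0.011 m and angle between pad's own z axis and vertical between 0.595 and 0.805 rad and angle between the y axis of pad and the y axis of easel, either way round below 0.14 rad), for 0.2 s.
At the end, for the whole second after the job is handed in: Easel flat, both back corners within 4 mm of the rail, its centre within 85 mm of the rail's middle. Pad at rest on the slope, lining out, tilted 34 to 46 deg, twisted under 8 deg, bottom end within 7 mm of the lip, within 11 mm of the middle and its origin within 14 mm of the seat point (all of step 2 and x of each of easel_back_left, easel_back_right in the frame of rail above -0.0165 m and y of easel in the frame of rail between -0.085 and 0.085 m and x of easel in the frame of rail below -0.055 m and angle between easel's own z axis and vertical below 0.06 rad and linear speed of each of pad, easel below 0.01 m/s and angular speed of pad below 0.1 rad/s); the robot touches nothing.
It fails at once if the pad is dropped (moves faster than 0.5 m/s with no finger on it) (linear speed of pad above 0.5 m/s and contact force between the fingers and pad below 0.05 N).
It fails at once if the easel is tipped by more than 15 deg (angle between easel's own z axis and vertical above 0.26 rad).
It fails at once if the bearing is moved by more than 25 mm (distance of bearing from where it was at the start of the episode above 0.025 m).
It fails at once if the ratchet is moved by more than 25 mm (distance of ratchet from where it was at the start of the episode above 0.025 m).
It fails at once if the grease tin is moved by more than 25 mm (distance of grease_tin from where it was at the start of the episode above 0.025 m).
It also fails if it takes over 64 s, if anything falls off the work surface, if the arm or the gripper's body presses on something with over 40 N, if the wrist force passes 120 N, or if a joint passes its speed limit or range.

## Working session

There is one attempt and no reset: what is moved stays moved. The work goes in short steps, Python scripts to look and compute and a tool call to move; the robot and the scene stay as the last step left them, time stands still between calls to the robot, and variables do not carry over. Pictures are saved under pics/ and viewed, at most 10 in all, crops included, and the job is handed in when it is done.

Besides the shell and the picture viewer there is one more tool, called after "Emit:" in YAML: its name, and indented under it one key for each argument. move_arm: Moves the arm, as the interface text tells. Its arguments: {"type":"object","properties":{"series":{"type":"array"}},"required":["series"]}

```bash
mkdir -p pics; ls; cat > h.py <<'E'
import numpy as np, cv2
from station import r
def cap(n):
    c=r.capture(n); R,_=cv2.Rodrigues(np.array(c['rvec'],float)); return c['img'],np.array(c['camera_matrix'],float),R,np.array(c['tvec'],float).ravel()
def ray(c,px,z):
    _,K,R,t=c
    px=np.atleast_2d(np.array(px,float)); d=np.c_[px,np.ones(len(px))]@np.linalg.inv(K).T@R
    o=-R.T@t
    return o+d*((z-o[2])/d[:,2:])
def proj(c,P):
    _,K,R,t=c; p=(np.atleast_2d(P)@R.T+t)@K.T; return p[:,:2]/p[:,2:]
def save(c,n): cv2.imwrite('pics/'+n+'.png',c[0][:,:,::-1])
E
python3 - <<'E'
from h import *
s=r.sense();print(s['time_s'],s['tcp_pos'],np.round(s['ee_rot'],3).tolist(),s['gripper_width'])
for n in('top','side'):
    c=cap(n);save(c,n+'0');print(n,np.round(-c[2].T@c[3],3),c[1][0,0])
E
```

```text
pics
0.0 [ 0.20519443 -0.58969191  0.2119426 ] [[-0.945, -0.328, -0.001], [-0.328, 0.945, 0.002], [0.0, 0.002, -1.0]] 0.9978297009665982
top [ 0.381 -0.033  0.959] 444.32674405998614
side [ 0.547 -0.902  0.597] 451.90546357140573
```

View pics/top0.png

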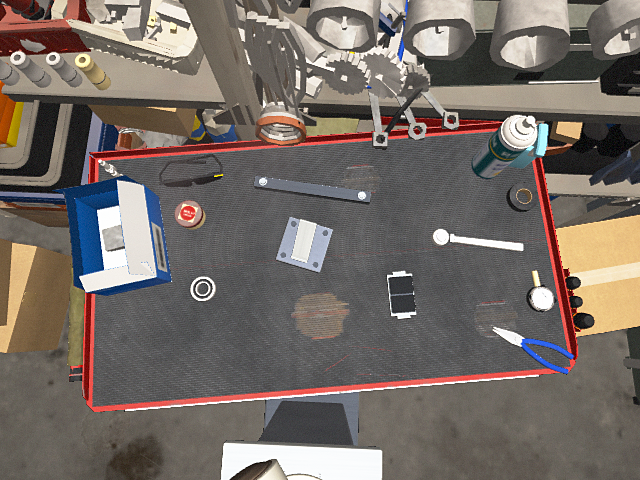

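View pics/side0.png

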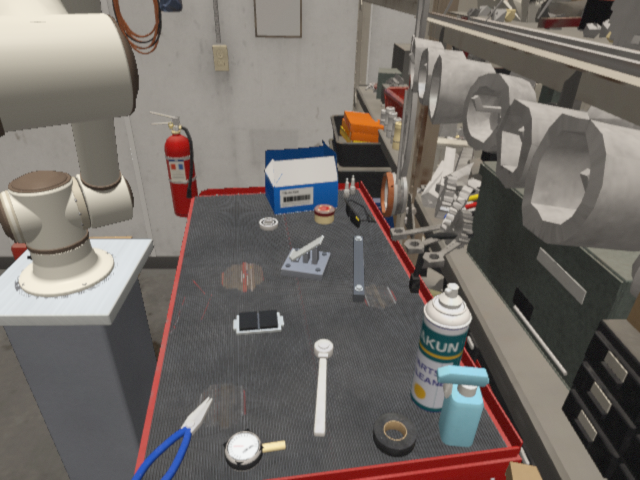

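The top view shows the rail from (255,183) to (370,197), the easel at about (305,243), the pad at (401,295), the bearing at (203,289), the tin at (189,213) and the ratchet at (480,242). Next I'll segment these.

```bash
python3 - <<'E'
from h import *
c=cap('top');im=c[0]
cv2.imwrite('pics/crop1.png',cv2.resize(im[165:335,245:430,::-1],None,fx=3.5,fy=3.5,interpolation=cv2.INTER_CUBIC))
hsv=cv2.cvtColor(im,cv2.COLOR_RGB2HSV)
def rect(x0,x1,y0,y1,m,z,n):
    k=np.zeros(m.shape,np.uint8);k[y0:y1,x0:x1]=m[y0:y1,x0:x1]*255
    k=cv2.morphologyEx(k,cv2.MORPH_OPEN,np.ones((2,2)))
    cs,_=cv2.findContours(k,0,2);q=max(cs,key=cv2.contourArea)
    P=ray(c,q[:,0],z)[:,:2].astype(np.float32); a=cv2.minAreaRect(P); print(n,'area px',cv2.contourArea(q),np.round(a[0],4),np.round(a[1],4),round(a[2],2))
    print(np.round(cv2.boxPoints(a),4).tolist())
g=im.mean(2); 
print(im[243,283],im[225,290],im[190,310],im[300,300],im[275,401],im[320,370])
b=(im[:,:,2].astype(int)-im[:,:,0])
rect(265,345,210,285,(g>95),.02,'easel')
rect(248,378,170,208,(b>8)&(g>50),.022,'rail')
rect(375,430,262,328,(g>120),.007,'pad')
rect(180,225,270,308,(g>110),.015,'bearing')
E
```

```text
[170 176 194] [175 181 202] [111 117 131] [107 101  94] [255 255 255] [93 95 93]
easel area px 2046.5 [0.5563 0.0125] [0.1013 0.102 ] 75.18
[[0.49399998784065247, -0.023399999365210533], [0.5925999879837036, -0.0494999997317791], [0.6184999942779541, 0.04839999973773956], [0.5199000239372253, 0.07450000196695328]]
rail area px 873.0 [0.6805 0.0101] [0.2412 0.0229] 83.98
[[0.6564000248908997, -0.10859999805688858], [0.6791999936103821, -0.11100000143051147], [0.7045000195503235, 0.12880000472068787], [0.6816999912261963, 0.13120000064373016]]
pad area px 90.0 [ 0.4135 -0.2029] [0.0124 0.0529] 2.29
[[0.40619999170303345, -0.17669999599456787], [0.4083000123500824, -0.2295999974012375], [0.42080000042915344, -0.22910000383853912], [0.4187000095844269, -0.1762000024318695]]
bearing area px 483.0 [0.4527 0.2238] [0.0506 0.0535] 2.29
[[0.4262999892234802, 0.24950000643730164], [0.4284000098705292, 0.19609999656677246], [0.4790000021457672, 0.1981000006198883], [0.47690001130104065, 0.2515000104904175]]
```

View pics/crop1.png

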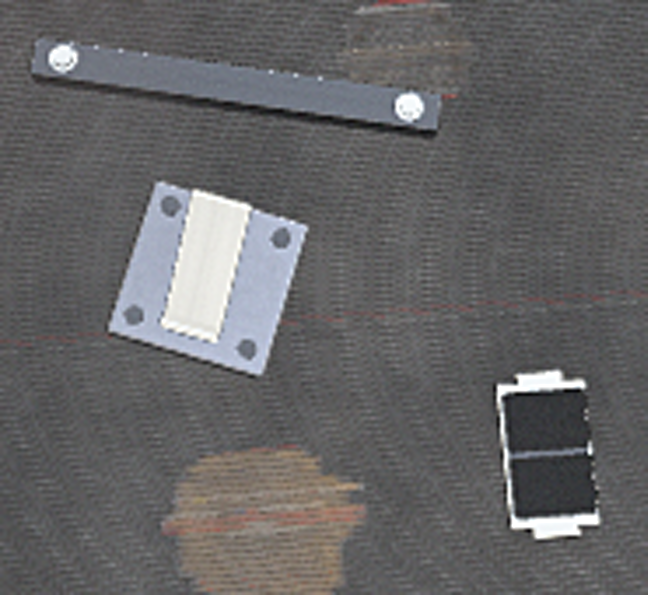

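The crop shows the easel turned relative to the rail, with its front-right corner nearest me, and the lining-up pad at lower right. I'll push with both fingers at once: half open, with the jaw line parallel to the rail.

```bash
cat >> h.py <<'E'
from scipy.spatial.transform import Rotation as Ro
def down(a): # tool down, tool y at heading a deg
    a=np.radians(a); y=np.array([np.cos(a),np.sin(a),0]); z=np.array([0,0,-1.]); return np.c_[np.cross(y,z),y,z]
def go(p,R):
    s=r.sense(); T=np.array(s['ee_rot'])
    print('xyz',np.round(T.T@(np.array(p)-s['tcp_pos'])*1e3,1).tolist(),'ang',np.round(Ro.from_matrix(T.T@R).as_rotvec(),3).tolist(),'t',s['time_s'])
E
python3 - <<'E'
from h import *
go([.475,.021,.15],down(84))
go([.475,.021,.034],down(84))
E
```

```text
xyz [-455.5, 488.3, 63.0] ang [0.002, -0.0, 0.439] t 0.15
xyz [-455.5, 488.1, 179.0] ang [0.002, -0.0, 0.439] t 0.15
```

Emit:
move_arm:
  series:
    - {"grip":0.57,"xyz":[-455,488,63],"angular":[0.002,0,0.439]}
    - {"grip":0.57,"xyz":[-455,488,63],"angular":[0.002,0,0.439]}
    - {"grip":0.57,"xyz":[-455,488,63],"angular":[0.002,0,0.439]}
    - {"grip":0.57,"xyz":[-455,488,63],"angular":[0.002,0,0.439]}
    - {"grip":0.57,"xyz":[-455,488,63],"angular":[0.002,0,0.439]}
    - {"grip":0.57,"xyz":[-455,488,63],"angular":[0.002,0,0.439]}
    - {"grip":0.57,"xyz":[-455,488,63],"angular":[0.002,0,0.439]}
    - {"grip":0.57,"xyz":[-455,488,63],"angular":[0.002,0,0.439]}
    - {"grip":0.57,"xyz":[-455,488,63],"angular":[0.002,0,0.439]}
    - {"grip":0.57,"xyz":[-455,488,63],"angular":[0.002,0,0.439]}

```text
time_s: 1.15
tcp_pos: [0.4038, -0.1397, 0.1668]
ee_rot: [[-0.995, 0.104, 0.001], [0.104, 0.995, -0.002], [-0.001, -0.002, -1.0]]
wrist_force: [0.3, 0.9, 0.3]
gripper_width: 0.571
gripper_force: 0.0
```

```bash
python3 - <<'E'
from h import *
go([.475,.021,.15],down(84))
go([.475,.021,.034],down(84))
s=r.sense();print(s['tcp_pos'])
E
```

```text
xyz [-54.1, 167.3, 16.6] ang [-0.002, 0.001, 0.001] t 1.15
xyz [-54.0, 167.5, 132.6] ang [-0.002, 0.001, 0.001] t 1.15
[ 0.40379868 -0.13970499  0.16681983]
```

Emit:
move_arm:
  series:
    - {"grip":0.57,"xyz":[-52,162,16],"angular":[0,0,0]}
    - {"grip":0.57,"xyz":[-52,162,16],"angular":[0,0,0]}
    - {"grip":0.57,"xyz":[-52,162,16],"angular":[0,0,0]}
    - {"grip":0.57,"xyz":[-52,162,16],"angular":[0,0,0]}
    - {"grip":0.57,"xyz":[-52,162,60],"angular":[0,0,0]}
    - {"grip":0.57,"xyz":[-52,162,100],"angular":[0,0,0]}
    - {"grip":0.57,"xyz":[-52,162,120],"angular":[0,0,0]}
    - {"grip":0.57,"xyz":[-52,162,131],"angular":[0,0,0]}
    - {"grip":0.57,"xyz":[-52,162,131],"angular":[0,0,0]}

```text
time_s: 2.05
tcp_pos: [0.4713, 0.0135, 0.0343]
ee_rot: [[-0.995, 0.104, -0.003], [0.104, 0.995, -0.003], [0.002, -0.003, -1.0]]
wrist_force: [-0.1, -0.1, -0.3]
gripper_width: 0.563
gripper_force: 0.0
```

```bash
python3 - <<'E'
from h import *
O=np.array([.6805,.0101]);ex=np.array([.9945,-.105]);ey=np.array([.105,.9945])
p=O-.137*ex-.011*ey
go([*p,.034],down(84))
E
```

```text
xyz [-71.4, 7.5, 0.1] ang [-0.003, -0.002, 0.001] t 2.05
```

Emit:
move_arm:
  series:
    - {"grip":0.57,"xyz":[-8,7,0],"angular":[0,0,0]}
    - {"grip":0.57,"xyz":[-14,7,0],"angular":[0,0,0]}
    - {"grip":0.57,"xyz":[-19,7,0],"angular":[0,0,0]}
    - {"grip":0.57,"xyz":[-24,7,0],"angular":[0,0,0]}
    - {"grip":0.57,"xyz":[-29,7,0],"angular":[0,0,0]}
    - {"grip":0.57,"xyz":[-34,7,0],"angular":[0,0,0]}
    - {"grip":0.57,"xyz":[-39,7,0],"angular":[0,0,0]}
    - {"grip":0.57,"xyz":[-44,7,0],"angular":[0,0,0]}
    - {"grip":0.57,"xyz":[-49,7,0],"angular":[0,0,0]}
    - {"grip":0.57,"xyz":[-54,7,0],"angular":[0,0,0]}

```text
time_s: 3.05
tcp_pos: [0.5269, 0.0151, 0.0354]
ee_rot: [[-0.995, 0.104, 0.0], [0.104, 0.995, -0.002], [-0.0, -0.002, -1.0]]
wrist_force: [0.1, 0.1, -0.1]
gripper_width: 0.575
gripper_force: 0.0
```

```bash
python3 - <<'E'
from h import *
O=np.array([.6805,.0101]);ex=np.array([.9945,-.105]);ey=np.array([.105,.9945])
p=O-.122*ex-.011*ey
go([*p,.034],down(84))
c=cap('top');cv2.imwrite('pics/crop2.png',cv2.resize(c[0][165:315,245:430,::-1],None,fx=3.5,fy=3.5,interpolation=cv2.INTER_CUBIC))
E
```

```text
xyz [-31.2, 0.2, 1.4] ang [-0.002, 0.0, 0.001] t 3.05
```

View pics/crop2.png

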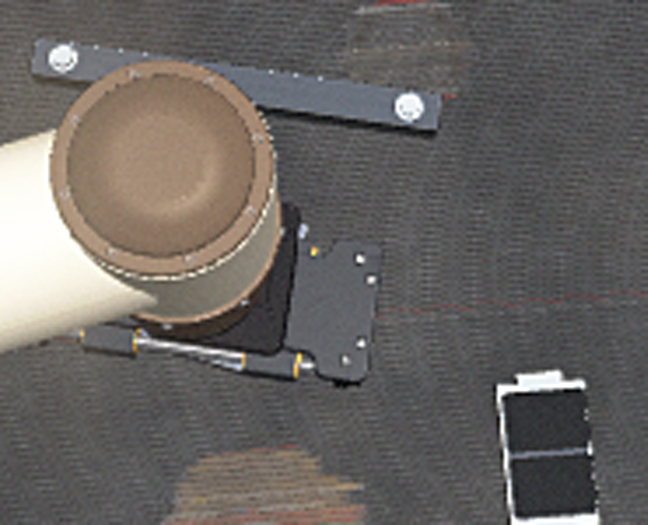

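The arm hides the easel in the top view, so I'll keep pushing and watch the force.

Emit:
move_arm:
  series:
    - {"grip":0.57,"xyz":[-5,0,0],"angular":[0,0,0]}
    - {"grip":0.57,"xyz":[-9,0,0],"angular":[0,0,0]}
    - {"grip":0.57,"xyz":[-13,0,0],"angular":[0,0,0]}
    - {"grip":0.57,"xyz":[-16,0,0],"angular":[0,0,0]}
    - {"grip":0.57,"xyz":[-19,0,0],"angular":[0,0,0]}
    - {"grip":0.57,"xyz":[-22,0,0],"angular":[0,0,0]}
    - {"grip":0.57,"xyz":[-25,0,0],"angular":[0,0,0]}

```text
time_s: 3.8
tcp_pos: [0.5516, 0.0125, 0.0355]
ee_rot: [[-0.995, 0.104, 0.0], [0.104, 0.995, -0.002], [-0.0, -0.002, -1.0]]
wrist_force: [0.2, 0.4, -0.1]
gripper_width: 0.569
gripper_force: 0.0
```

```bash
python3 - <<'E'
from h import *
c=cap('side');cv2.imwrite('pics/crop3.png',cv2.resize(c[0][200:320,230:400,::-1],None,fx=4.5,fy=4.5,interpolation=cv2.INTER_CUBIC))
E
```

```text
(no output)
```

View pics/crop3.png

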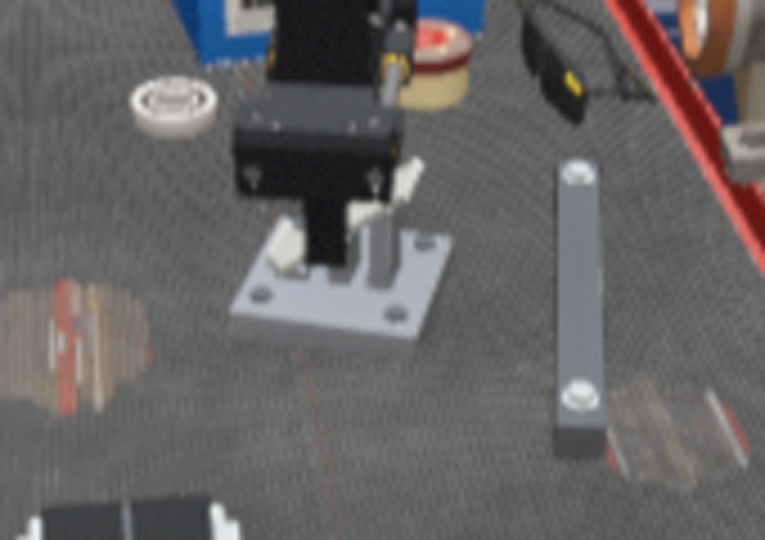

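```bash
python3 - <<'E'
from h import *
s=r.sense();T=np.array(s['ee_rot']);p=np.array(s['tcp_pos']);print(p,s['wrist_force'])
c=cap('side')
w=lambda P:np.round((proj(c,P)-[230,200])*4.5).tolist()
print(w(p+T@[0,-.033,.025]),w(p+T@[0,.033,.025]))
E0=[[.494,-.0234,.02],[.5926,-.0495,.02],[.6185,.0484,.02],[.52,.0745,.02]];print(w(E0))
print(w([[.6564,-.1086,.022],[.6817,.1312,.022]]), w([.4535,.225,.015]))
E
```

```text
[0.55217179 0.01253461 0.03557058] [ 0.45844621 -0.94761311  0.38756289]
[[326.0, 323.0]] [[338.0, 257.0]]
[[219.0, 312.0], [413.0, 339.0], [453.0, 239.0], [274.0, 215.0]]
[[550.0, 404.0], [553.0, 162.0]] [[171.0, 99.0]]
```

```bash
python3 - <<'E'
from h import *
s=r.sense();T=np.array(s['ee_rot']);p=np.array(s['tcp_pos'])
c=cap('side')
w=lambda P:np.round((proj(c,P)-[230,200])*4.5).tolist()
for z in (0,.01,.02,.03,.04):print(z,w([p[0]-.033*.104,p[1]-.033,z]), w([p[0]-.058*.104,p[1]-.058,z+.0])) 
print('body',w((T@np.array([[.0375,-.095,-.045],[-.0375,-.095,-.045],[.0375,-.095,-.018],[-.0375,-.095,-.018]]).T).T+p))
print(s['joints'],s['gripper_width'])
E
```

```text
0 [[325.0, 340.0]] [[320.0, 368.0]]
0.01 [[325.0, 324.0]] [[320.0, 352.0]]
0.02 [[325.0, 308.0]] [[320.0, 335.0]]
0.03 [[325.0, 292.0]] [[320.0, 319.0]]
0.04 [[325.0, 275.0]] [[320.0, 302.0]]
body [[233.0, 268.0], [390.0, 276.0], [235.0, 315.0], [389.0, 324.0]]
[  18.19829509   26.15241678  -22.47173557    0.17530583  -41.379692
 -114.30219129] 0.5716825133440333
```

```bash
python3 - <<'E'
from h import *
c=cap('top')
P=np.array([.5269,.0151])
ey=np.array([.104,.995]);ex=np.array([.995,-.104])
for d in (0,.07):
  for z in (.08,.13):
    q=[[*(P-ey*(.095-d)+ex*k),z] for k in(.0375,-.0375)]
    print(d,z,np.round((proj(c,q)-[245,165])*3.5).tolist())
cv2.imwrite('pics/crop4.png',cv2.resize(c[0][165:315,245:430,::-1],None,fx=3.5,fy=3.5,interpolation=cv2.INTER_CUBIC))
E
```

```text
0 0.08 [[374.0, 268.0], [357.0, 397.0]]
0 0.13 [[380.0, 251.0], [361.0, 387.0]]
0.07 0.08 [[254.0, 251.0], [234.0, 379.0]]
0.07 0.13 [[252.0, 233.0], [232.0, 368.0]]
```

View pics/crop4.png

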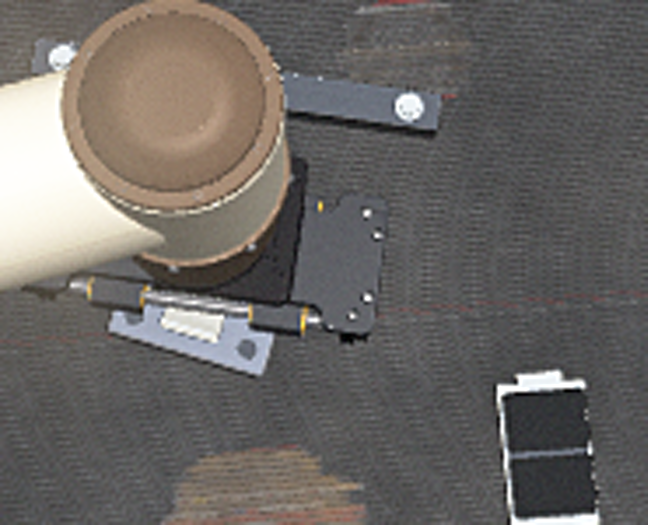

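The fingers passed above the easel base, and both views put the gripper about 40 mm higher than the pose reading implies. I'll back out and find the true height by touching down gently.

Emit:
move_arm:
  series:
    - {"grip":0.57,"xyz":[30,0,0],"angular":[0,0,0]}
    - {"grip":0.57,"xyz":[60,0,0],"angular":[0,0,0]}
    - {"grip":0.57,"xyz":[84,0,0],"angular":[0,0,0]}
    - {"grip":0.57,"xyz":[84,0,8],"angular":[0,0,0]}
    - {"grip":0.57,"xyz":[84,0,14],"angular":[0,0,0]}
    - {"grip":0.57,"xyz":[84,0,18],"angular":[0,0,0]}
    - {"grip":0.57,"xyz":[84,0,18],"angular":[0,0,0]}

```text
time_s: 4.7
tcp_pos: [0.4683, 0.0212, 0.0167]
ee_rot: [[-0.995, 0.104, -0.001], [0.104, 0.995, -0.002], [0.0, -0.002, -1.0]]
wrist_force: [-0.3, 0.8, 0.4]
gripper_width: 0.572
gripper_force: 0.0
```

```bash
python3 - <<'E'
from h import *
c=cap('side');cv2.imwrite('pics/crop5.png',cv2.resize(c[0][200:320,200:370,::-1],None,fx=4.5,fy=4.5,interpolation=cv2.INTER_CUBIC))
s=r.sense();T=np.array(s['ee_rot']);p=np.array(s['tcp_pos']);print(p,s['wrist_force'])
for y in(-.033,.033,-.04):print(np.round((proj(c,(T@np.array([[0,y,z] for z in (-.015,.005,.025)]).T).T+p)-[200,200])*4.5).tolist())
E
```

```text
[0.46841043 0.02115302 0.01696694] [ 1.14375502 -0.17130954 -0.3261441 ]
[[298.0, 280.0], [300.0, 312.0], [301.0, 344.0]]
[[319.0, 215.0], [320.0, 247.0], [322.0, 278.0]]
[[296.0, 287.0], [298.0, 320.0], [299.0, 351.0]]
```

View pics/crop5.png

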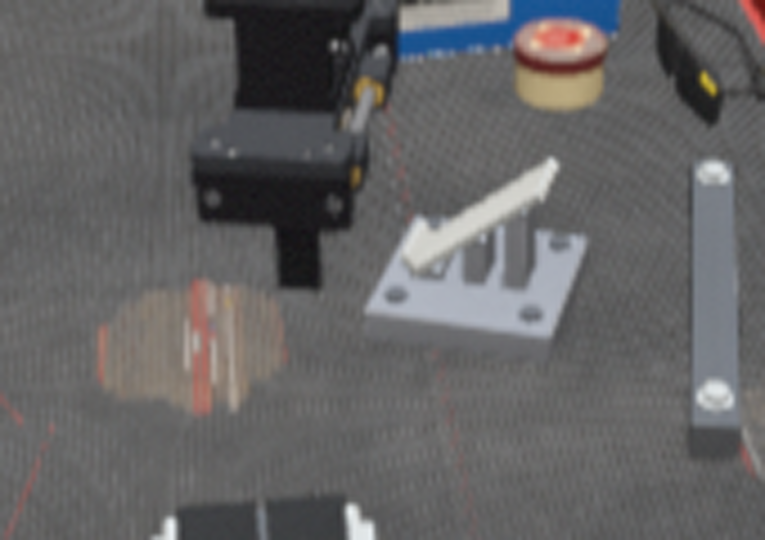

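The fingertip appears at row 285 where 344 was expected, so the height reading is about 37 mm low. Next is a gentle touch-down.

Emit:
move_arm:
  series:
    - {"grip":0.57,"xyz":[0,0,6],"angular":[0,0,0]}
    - {"grip":0.57,"xyz":[0,0,12],"angular":[0,0,0]}
    - {"grip":0.57,"xyz":[0,0,16],"angular":[0,0,0]}
    - {"grip":0.57,"xyz":[0,0,20],"angular":[0,0,0]}
    - {"grip":0.57,"xyz":[0,0,22],"angular":[0,0,0]}

```text
time_s: 5.25
tcp_pos: [0.4676, 0.0211, -0.0051]
ee_rot: [[-0.995, 0.104, -0.001], [0.104, 0.995, -0.002], [0.0, -0.002, -1.0]]
wrist_force: [-0.3, -0.3, 0.1]
gripper_width: 0.57
gripper_force: 0.0
```

Emit:
move_arm:
  series:
    - {"grip":0.57,"xyz":[0,0,2],"angular":[0,0,0]}
    - {"grip":0.57,"xyz":[0,0,4],"angular":[0,0,0]}

```text
time_s: 5.45
tcp_pos: [0.468, 0.0212, -0.0086]
ee_rot: [[-0.995, 0.104, 0.0], [0.104, 0.995, -0.002], [-0.001, -0.002, -1.0]]
wrist_force: [-0.5, 0.2, 0.6]
gripper_width: 0.572
gripper_force: 0.0
```

Emit:
move_arm:
  series:
    - {"grip":0.57,"xyz":[0,0,2],"angular":[0,0,0]}
    - {"grip":0.57,"xyz":[0,0,3],"angular":[0,0,0]}

```text
time_s: 5.65
tcp_pos: [0.4681, 0.0212, -0.0092]
ee_rot: [[-0.995, 0.103, 0.001], [0.103, 0.995, -0.002], [-0.001, -0.002, -1.0]]
wrist_force: [-9.0, 1.8, 31.1]
gripper_width: 0.57
gripper_force: 15.6
```

Touch-down came at a reading of z = -9 mm, so the offset is about 34 mm. I'll lift 12 mm and push.

Emit:
move_arm:
  series:
    - {"grip":0.57,"xyz":[0,0,-12],"angular":[0,0,0]}
    - {"grip":0.57,"xyz":[-8,0,-12],"angular":[0,0,0]}
    - {"grip":0.57,"xyz":[-14,0,-12],"angular":[0,0,0]}
    - {"grip":0.57,"xyz":[-20,0,-12],"angular":[0,0,0]}
    - {"grip":0.57,"xyz":[-26,0,-12],"angular":[0,0,0]}
    - {"grip":0.57,"xyz":[-32,0,-12],"angular":[0,0,0]}
    - {"grip":0.57,"xyz":[-38,0,-12],"angular":[0,0,0]}
    - {"grip":0.57,"xyz":[-44,0,-12],"angular":[0,0,0]}

```text
time_s: 6.45
tcp_pos: [0.5113, 0.0163, -0.0001]
ee_rot: [[-0.995, 0.104, -0.002], [0.104, 0.995, -0.002], [0.001, -0.003, -1.0]]
wrist_force: [-1.6, 0.8, -0.8]
gripper_width: 0.57
gripper_force: 0.9
```

Emit:
move_arm:
  series:
    - {"grip":0.57,"xyz":[-5,0,0],"angular":[0,0,0]}
    - {"grip":0.57,"xyz":[-10,0,0],"angular":[0,0,0]}
    - {"grip":0.57,"xyz":[-14,0,0],"angular":[0,0,0]}
    - {"grip":0.57,"xyz":[-18,0,0],"angular":[0,0,0]}
    - {"grip":0.57,"xyz":[-22,0,0],"angular":[0,0,0]}
    - {"grip":0.57,"xyz":[-26,0,0],"angular":[0,0,0]}
    - {"grip":0.57,"xyz":[-30,0,0],"angular":[0,0,0]}
    - {"grip":0.57,"xyz":[-34,0,0],"angular":[0,0,0]}

```text
time_s: 7.25
tcp_pos: [0.5458, 0.0131, 0.0005]
ee_rot: [[-0.995, 0.104, 0.0], [0.104, 0.995, -0.002], [-0.0, -0.002, -1.0]]
wrist_force: [-2.8, -0.4, -1.6]
gripper_width: 0.572
gripper_force: 1.1
```

```bash
python3 - <<'E'
from h import *
c=cap('side');cv2.imwrite('pics/crop6.png',cv2.resize(c[0][200:320,230:400,::-1],None,fx=4.5,fy=4.5,interpolation=cv2.INTER_CUBIC))
E
```

```text
(no output)
```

View pics/crop6.png

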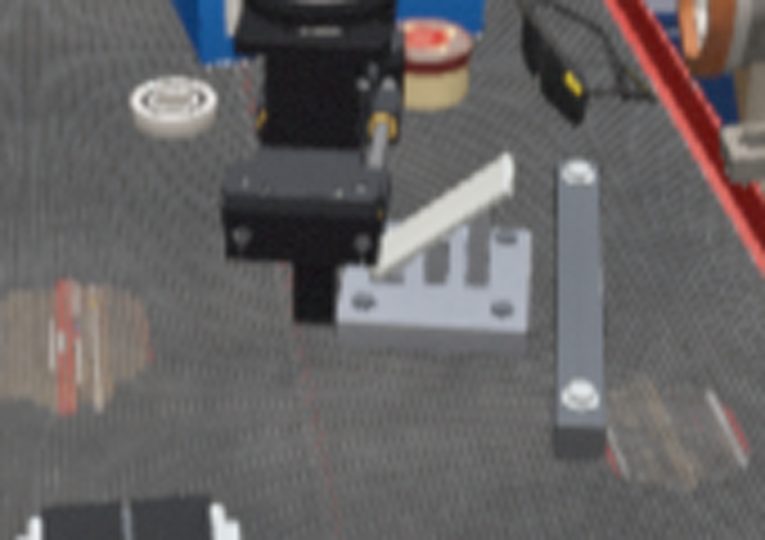

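The push works: the base is now square to the rail, with a gap of about 14 mm (columns 528 and 557). I'll close it and press lightly.

Emit:
move_arm:
  series:
    - {"grip":0.57,"xyz":[-4,0,0],"angular":[0,0,0]}
    - {"grip":0.57,"xyz":[-7,0,0],"angular":[0,0,0]}
    - {"grip":0.57,"xyz":[-10,0,0],"angular":[0,0,0]}
    - {"grip":0.57,"xyz":[-12,0,0],"angular":[0,0,0]}
    - {"grip":0.57,"xyz":[-14,0,0],"angular":[0,0,0]}

```text
time_s: 7.8
tcp_pos: [0.5591, 0.0115, 0.0006]
ee_rot: [[-0.995, 0.104, -0.001], [0.104, 0.995, -0.002], [0.001, -0.002, -1.0]]
wrist_force: [-6.5, 1.3, 3.4]
gripper_width: 0.569
gripper_force: 3.2
```

Emit:
move_arm:
  series:
    - {"grip":0.57,"xyz":[-2,0,0],"angular":[0,0,0]}
    - {"grip":0.57,"xyz":[-3,0,0],"angular":[0,0,0]}

```text
time_s: 8.0
tcp_pos: [0.559, 0.011, -0.0001]
ee_rot: [[-0.994, 0.105, -0.007], [0.105, 0.994, -0.003], [0.007, -0.004, -1.0]]
wrist_force: [-9.2, 3.1, 4.4]
gripper_width: 0.568
gripper_force: 5.0
```

Contact with the rail is confirmed by force. I'll hold briefly, then back off and lift clear.

Emit:
move_arm:
  series:
    - {"grip":0.57,"xyz":[-2,0,0],"angular":[0,0,0]}
    - {"grip":0.57,"xyz":[-2,0,0],"angular":[0,0,0]}
    - {"grip":0.57,"xyz":[-2,0,0],"angular":[0,0,0]}
    - {"grip":0.57,"xyz":[20,0,0],"angular":[0,0,0]}
    - {"grip":0.8,"xyz":[60,0,0],"angular":[0,0,0]}
    - {"grip":0.9,"xyz":[80,0,-40],"angular":[0,0,0]}
    - {"grip":0.9,"xyz":[80,-40,-80],"angular":[0,0,0]}
    - {"grip":0.9,"xyz":[80,-80,-100],"angular":[0,0,0]}
    - {"grip":0.9,"xyz":[80,-100,-100],"angular":[0,0,0]}
    - {"grip":0.9,"xyz":[80,-120,-100],"angular":[0,0,0]}

```text
time_s: 9.0
tcp_pos: [0.4726, -0.1006, 0.1028]
ee_rot: [[-0.995, 0.104, 0.008], [0.104, 0.995, -0.002], [-0.008, -0.001, -1.0]]
wrist_force: [-0.2, -0.3, -0.2]
gripper_width: 0.891
gripper_force: 0.0
```

```bash
python3 - <<'E'
from h import *
c=cap('top');im=c[0];g=im.mean(2)
# pad from crop1 corners
q=np.array([[497,387],[584,380],[598,522],[512,530],[540,372],[555,537]])/3.5+[245,165]
P=ray(c,q,.007)[:,:2];print(np.round(P,4).tolist());print('padc',P[:4].mean(0))
l=(P[0]+P[1]-P[2]-P[3]);w=(P[0]+P[3]-P[1]-P[2])/2
print('long',np.degrees(np.arctan2(l[1],l[0])),np.linalg.norm(l)/2,'w',np.degrees(np.arctan2(w[1],w[0])),np.linalg.norm(w))
m=(g>95);k=np.zeros(m.shape,np.uint8);k[196:275,262:350]=m[196:275,262:350]*255
cs,_=cv2.findContours(k,0,2)
for z in cs:
  if cv2.contourArea(z)>150:
    a=cv2.minAreaRect(ray(c,z[:,0],.02)[:,:2].astype(np.float32));print('easel',cv2.contourArea(z),cv2.boundingRect(z),a);print(cv2.boxPoints(a).round(4).tolist())
E
```

```text
[[0.4975, -0.165], [0.5039, -0.2184], [0.4183, -0.2267], [0.4115, -0.175], [0.5078, -0.1914], [0.4084, -0.2009]]
padc [ 0.45781011 -0.19628291]
long 6.0707892602626865 0.08630948950094837 w 97.18936690381211 0.05298706151794996
easel 6026.0 (262, 196, 88, 79) ((0.5783054828643799, 0.014296263456344604), (0.17218084633350372, 0.1913510262966156), 2.295971393585205)
[[0.4884999990463257, 0.10639999806880951], [0.4961000084877014, -0.08479999750852585], [0.6682000160217285, -0.0778999999165535], [0.6604999899864197, 0.11330000311136246]]
```

```bash
python3 - <<'E'
from h import *
go([.458,-.196,.06],down(96.5))
go([.458,-.196,-.007],down(96.5))
E
```

```text
xyz [3.9, -94.6, 42.2] ang [-0.002, 0.005, -0.22] t 9.05
xyz [4.2, -94.5, 109.2] ang [-0.002, 0.005, -0.22] t 9.05
```

Emit:
move_arm:
  series:
    - {"grip":0.95,"xyz":[4,-45,0],"angular":[-0.002,0.006,-0.1]}
    - {"grip":0.95,"xyz":[4,-94,10],"angular":[-0.002,0.006,-0.22]}
    - {"grip":0.95,"xyz":[4,-94,20],"angular":[-0.002,0.006,-0.22]}
    - {"grip":0.95,"xyz":[4,-94,42],"angular":[-0.002,0.006,-0.22]}
    - {"grip":0.95,"xyz":[4,-94,42],"angular":[-0.002,0.006,-0.22]}
    - {"grip":0.95,"xyz":[4,-94,42],"angular":[-0.002,0.006,-0.22]}

```text
time_s: 9.65
tcp_pos: [0.4574, -0.1925, 0.0591]
ee_rot: [[-0.993, -0.116, -0.005], [-0.116, 0.993, -0.001], [0.005, 0.0, -1.0]]
wrist_force: [0.6, -0.5, -0.3]
gripper_width: 0.945
gripper_force: 0.0
```

```bash
python3 - <<'E'
from h import *
go([.458,-.196,-.007],down(96.5))
c=cap('top');im=c[0];g=im.mean(2)
# whole frame mask of easel base/plate bluish bright
print('rail/easel corners scan')
O=np.array([.6805,.0101]);ex=np.array([.9945,-.105]);ey=np.array([.105,.9945])
for y in(-.055,-.035,.02,.025,.03,.035):
  xs=np.arange(-.13,.02,.001)
  pts=proj(c,[[*(O+x*ex+y*ey),.02] for x in xs]).round().astype(int)
  print(y,''.join('#' if g[v,u]>140 else ('+' if g[v,u]>95 else '.') for u,v in pts))
s=cap('side');cv2.imwrite('pics/s7.png',s[0][:,:,::-1])
cv2.imwrite('pics/c7.png',np.vstack([cv2.resize(im[165:315,245:430,::-1],(500,405),interpolation=cv2.INTER_CUBIC)[:300],cv2.resize(s[0][210:360,200:400,::-1],(500,375),interpolation=cv2.INTER_CUBIC)[:300]]))
E
```

```text
xyz [-0.6, -3.6, 66.1] ang [0.0, -0.005, 0.003] t 9.65
rail/easel corners scan
-0.055 ################################################.....................................................++....+.............++++++++++++++++++++++++.....
-0.035 ####################################################################################################++...+++++++######...+++++++++++++++++++++++++....
0.02 #################################################################################++################++##########################++++++++++++++++++.....
0.025 #######################################################################################################################..++++++++++++++++++++++++....+
0.03 ######################################################################################################..+++++++#######...+++++++++++++++++++++++......
0.035 ###############++++#######...+++#+++++....++#########################################################++++++++++++####+++++++++++++++++++++++++++++....
```

View pics/c7.png

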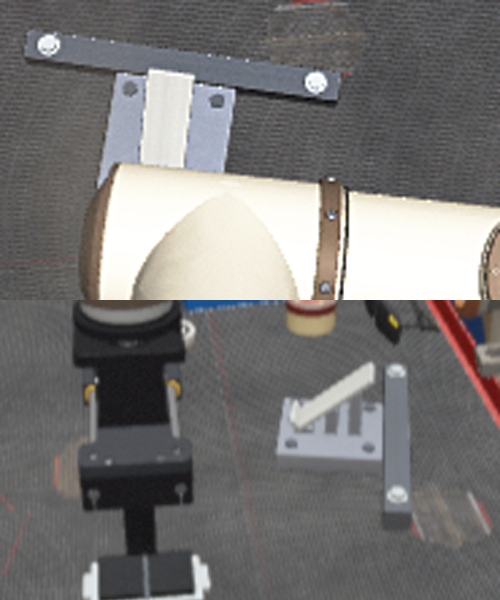

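The easel is flush and square to the rail, and the pad sits under the open fingers. Descending to grip.

Emit:
move_arm:
  series:
    - {"grip":0.95,"xyz":[0,-3,30],"angular":[0,-0.004,0]}
    - {"grip":0.95,"xyz":[0,-3,50],"angular":[0,-0.004,0]}
    - {"grip":0.95,"xyz":[0,-3,60],"angular":[0,-0.004,0]}
    - {"grip":0.95,"xyz":[0,-3,66],"angular":[0,-0.004,0]}
    - {"grip":0.95,"xyz":[0,-3,66],"angular":[0,-0.004,0]}

```text
time_s: 10.25
tcp_pos: [0.4569, -0.1955, -0.007]
ee_rot: [[-0.993, -0.116, -0.002], [-0.116, 0.993, 0.0], [0.002, 0.001, -1.0]]
wrist_force: [-0.3, -0.5, 0.1]
gripper_width: 0.95
gripper_force: 0.0
```

```bash
python3 - <<'E'
from h import *
go([.458,-.196,-.007],down(96.5))
s=r.sense();T=np.array(s['ee_rot']);p=np.array(s['tcp_pos']);print(s['wrist_force'])
c=cap('side')
im=c[0];g=im.mean(2);k=((g>150)*255).astype(np.uint8);m=np.zeros_like(k);m[290:360,215:310]=k[290:360,215:310]
cs,_=cv2.findContours(m,0,2)
for z in cs:
  if cv2.contourArea(z)>15: q=z[:,0].mean(0);print(cv2.contourArea(z),q,ray(c,q,.004))
c=cap('top')
print(ray(c,[[287.5,191.6],[331.9,197.6]],.02))
E
```

```text
xyz [-1.1, -0.6, -0.0] ang [0.001, -0.002, 0.003] t 10.25
[-0.34968212 -0.53806507  0.07560176]
56.0 [240.23809524 329.0952381 ] [[ 0.42593194 -0.21327908  0.004     ]]
91.0 [276.24 323.04] [[ 0.49585251 -0.19571972  0.004     ]]
[[ 0.67282433  0.05792701  0.02      ]
 [ 0.66299205 -0.04038835  0.02      ]]
```

Emit:
move_arm:
  series:
    - {"grip":0.5,"xyz":[0,0,0],"angular":[0,0,0]}
    - {"grip":0.5,"xyz":[0,0,0],"angular":[0,0,0]}
    - {"grip":0.4,"xyz":[0,0,0],"angular":[0,0,0]}
    - {"grip":0.4,"xyz":[0,0,0],"angular":[0,0,0]}
    - {"grip":0.4,"xyz":[0,0,0],"angular":[0,0,0]}

```text
time_s: 10.85
tcp_pos: [0.4566, -0.1957, -0.007]
ee_rot: [[-0.993, -0.115, -0.002], [-0.115, 0.993, 0.0], [0.002, 0.001, -1.0]]
wrist_force: [0.0, 1.1, 1.6]
gripper_width: 0.613
gripper_force: 30.0
```

Emit:
move_arm:
  series:
    - {"grip":0.4,"xyz":[0,0,-10],"angular":[0,0,0]}
    - {"grip":0.4,"xyz":[0,0,-30],"angular":[0,0,0]}
    - {"grip":0.4,"xyz":[0,0,-60],"angular":[0,0,0]}
    - {"grip":0.4,"xyz":[0,0,-100],"angular":[0,0,0]}
    - {"grip":0.4,"xyz":[0,0,-150],"angular":[0,0,0.1]}
    - {"grip":0.4,"xyz":[0,0,-180],"angular":[0,0,0.21]}
    - {"grip":0.4,"xyz":[0,0,-180],"angular":[0,0,0.21]}
    - {"grip":0.4,"xyz":[0,0,-180],"angular":[0,0,0.21]}

```text
time_s: 11.65
tcp_pos: [0.4561, -0.1954, 0.173]
ee_rot: [[-0.996, 0.094, -0.001], [0.094, 0.996, 0.001], [0.002, 0.001, -1.0]]
wrist_force: [-0.5, -0.1, -2.9]
gripper_width: 0.611
gripper_force: 30.0
```

Gripped: opening 0.61 is about 53 mm, at 30 N. Next comes the tilted hover, 90 mm off the seat along the slope normal.

```bash
cat >> h.py <<'E'
a=np.radians(-5.9);EX=np.array([np.cos(a),np.sin(a),0]);EY=np.array([-np.sin(a),np.cos(a),0]);Z=np.array([0,0,1.])
N=-.643*EX+.766*Z;U=.766*EX+.643*Z
SEAT=np.array([.6182,.014,0])+.0083*EX+.0621*Z
RT=np.c_[np.cross(EY,-N),EY,-N]
def tcpA(p):return p+.027*N-.034*Z   # reading for pad origin p
E
python3 - <<'E'
from h import *
go(tcpA(SEAT+.09*N),RT);print(tcpA(SEAT+.09*N))
E
```

```text
xyz [-75.0, 224.2, 55.5] ang [0.004, -0.7, 0.008] t 11.65
[0.55162355 0.02088001 0.117722  ]
```

Emit:
move_arm:
  series:
    - {"grip":0.4,"xyz":[-15,40,0],"angular":[0,-0.1,0]}
    - {"grip":0.4,"xyz":[-30,80,0],"angular":[0,-0.2,0]}
    - {"grip":0.4,"xyz":[-45,120,0],"angular":[0,-0.3,0]}
    - {"grip":0.4,"xyz":[-60,160,10],"angular":[0.002,-0.4,0.004]}
    - {"grip":0.4,"xyz":[-75,200,25],"angular":[0.003,-0.5,0.006]}
    - {"grip":0.4,"xyz":[-75,224,40],"angular":[0.004,-0.6,0.008]}
    - {"grip":0.4,"xyz":[-75,224,55],"angular":[0.004,-0.7,0.008]}
    - {"grip":0.4,"xyz":[-75,224,55],"angular":[0.004,-0.7,0.008]}
    - {"grip":0.4,"xyz":[-75,224,55],"angular":[0.004,-0.7,0.008]}
    - {"grip":0.4,"xyz":[-75,224,55],"angular":[0.004,-0.7,0.008]}

```text
time_s: 12.65
tcp_pos: [0.5557, -0.1168, 0.2052]
ee_rot: [[-0.85, 0.026, 0.527], [-0.131, 0.957, -0.258], [-0.511, -0.288, -0.81]]
wrist_force: [1.1, -0.4, -0.4]
gripper_width: 0.61
gripper_force: 30.0
```

```bash
python3 - <<'E'
from h import *
s=r.sense();T=np.array(s['ee_rot']);p=np.array(s['tcp_pos']);print(p,s['joints'])
go(tcpA(SEAT+.09*N),RT)
c=cap('side');t=cap('top')
# predicted pad points for A (world offset) and B (tool offset)
for n,o in (('A',p+.027*T[:,2]+.034*Z),('B',p-.007*T[:,2])):
    P=[o-T[:,0]*dx+T[:,1]*dy for dx in(-.05,.05) for dy in(-.009,.009)]  # ear ends, bottom plane
    print(n,o.round(4),(proj(c,P)-[230,190]).round().tolist(),'top',proj(t,P).round().tolist())
cv2.imwrite('pics/s8.png',cv2.resize(c[0][190:320,230:410,::-1],None,fx=4.4,fy=4.4,interpolation=cv2.INTER_CUBIC))
E
```

```text
[ 0.55571362 -0.11682147  0.20518631] [  -7.06159127    2.54441529  -53.96390625   94.63383881  -11.08091544
 -170.91560895]
xyz [30.2, 156.9, 33.1] ang [-0.192, -0.123, 0.233] t 12.65
A [ 0.5699 -0.1238  0.2173] [[61.0, 36.0], [62.0, 34.0], [106.0, 9.0], [106.0, 7.0]] top [[387.0, 246.0], [377.0, 245.0], [384.0, 190.0], [374.0, 190.0]]
B [ 0.552  -0.115   0.2109] [[52.0, 37.0], [53.0, 35.0], [96.0, 10.0], [96.0, 8.0]] top [[382.0, 256.0], [372.0, 256.0], [378.0, 201.0], [368.0, 201.0]]
```

View pics/s8.png

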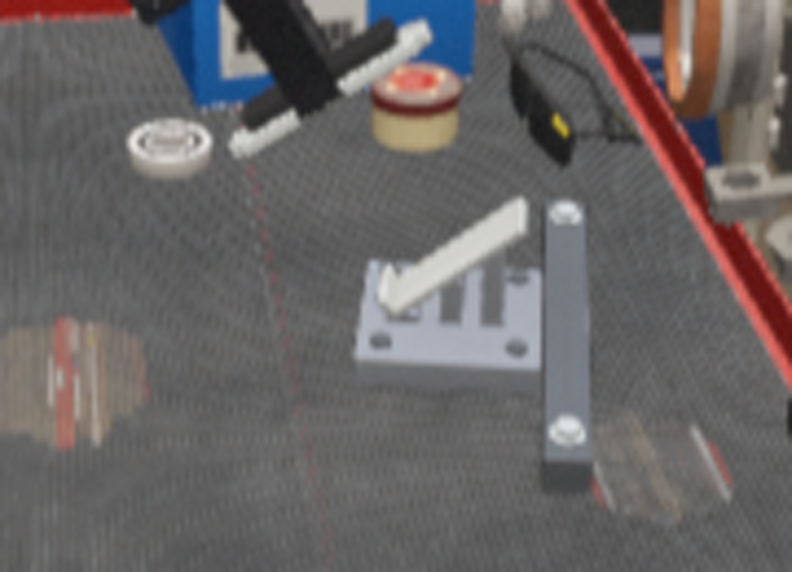

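The side view shows the pad held high, with its lower ear at about (53,34) and upper ear at (98,7) in the unscaled crop. That matches a tool-length offset: the fingertips are at about tool z = -9 mm in the reported frame, so the reported height is not shifted in the world frame.

The wrist is also at its J5 limit, so a 40° forward tool tilt isn't feasible. I'll set the pad back down, regrip it with the tool tilted back about 25°, and place it with only about 15° forward tilt.

```bash
python3 - <<'E'
from h import *
go([.50,-.16,.21],down(84))
E
```

```text
xyz [48.2, -42.4, -22.4] ang [-0.263, 0.567, 0.152] t 12.75
```

Emit:
move_arm:
  series:
    - {"grip":0.4,"xyz":[10,-10,-5],"angular":[-0.053,0.114,0.03]}
    - {"grip":0.4,"xyz":[20,-20,-10],"angular":[-0.106,0.228,0.06]}
    - {"grip":0.4,"xyz":[30,-30,-15],"angular":[-0.16,0.342,0.09]}
    - {"grip":0.4,"xyz":[40,-40,-20],"angular":[-0.21,0.456,0.12]}
    - {"grip":0.4,"xyz":[48,-42,-22],"angular":[-0.263,0.567,0.152]}
    - {"grip":0.4,"xyz":[48,-42,-22],"angular":[-0.263,0.567,0.152]}
    - {"grip":0.4,"xyz":[48,-42,-22],"angular":[-0.263,0.567,0.152]}
    - {"grip":0.4,"xyz":[48,-42,-22],"angular":[-0.263,0.567,0.152]}

```text
time_s: 13.55
tcp_pos: [0.5035, -0.1524, 0.2121]
ee_rot: [[-0.995, 0.096, 0.015], [0.096, 0.995, 0.003], [-0.015, 0.004, -1.0]]
wrist_force: [-0.1, -0.6, -3.2]
gripper_width: 0.612
gripper_force: 30.0
```

```bash
python3 - <<'E'
from h import *
print(r.sense()['joints'].round(1))
go([.46,-.19,.08],down(84))
go([.46,-.19,-.006],down(84))
E
```

```text
[  0.7  12.  -13.9  -0.2 -63.2 -96.2]
xyz [41.6, -42.2, 131.3] ang [0.005, 0.015, 0.008] t 13.55
xyz [42.8, -42.6, 217.3] ang [0.005, 0.015, 0.008] t 13.55
```

The wrist unwound cleanly. Setting the pad back down on the mat.

Emit:
move_arm:
  series:
    - {"grip":0.4,"xyz":[40,-42,40],"angular":[0.005,0.015,0.008]}
    - {"grip":0.4,"xyz":[42,-42,85],"angular":[0.005,0.015,0.008]}
    - {"grip":0.4,"xyz":[42,-42,130],"angular":[0.005,0.015,0.008]}
    - {"grip":0.4,"xyz":[42,-42,165],"angular":[0.005,0.015,0.008]}
    - {"grip":0.4,"xyz":[42,-42,190],"angular":[0.005,0.015,0.008]}
    - {"grip":0.4,"xyz":[42,-42,205],"angular":[0.005,0.015,0.008]}
    - {"grip":0.4,"xyz":[42,-42,210],"angular":[0.005,0.015,0.008]}
    - {"grip":0.4,"xyz":[42,-42,210],"angular":[0.005,0.015,0.008]}

```text
time_s: 14.35
tcp_pos: [0.4611, -0.1956, 0.0011]
ee_rot: [[-0.994, 0.109, 0.001], [0.109, 0.994, -0.01], [-0.003, -0.01, -1.0]]
wrist_force: [-0.3, 0.8, -2.3]
gripper_width: 0.616
gripper_force: 30.0
```

```bash
python3 - <<'E'
from h import *
go([.46,-.19,-.007],down(84));print(r.sense()['wrist_force'],r.sense()['tcp_pos'])
E
```

```text
xyz [1.7, 5.5, 8.0] ang [-0.01, 0.003, -0.004] t 14.35
[-0.31586475  0.76768732 -2.30388646] [ 0.46111634 -0.19555433  0.0011076 ]
```

Emit:
move_arm:
  series:
    - {"grip":0.4,"xyz":[0,0,4],"angular":[-0.01,0.003,0]}
    - {"grip":0.4,"xyz":[0,0,7],"angular":[-0.01,0.003,0]}
    - {"grip":0.4,"xyz":[0,0,8],"angular":[-0.01,0.003,0]}
    - {"grip":0.4,"xyz":[0,0,8],"angular":[-0.01,0.003,0]}

```text
time_s: 14.75
tcp_pos: [0.462, -0.197, -0.0051]
ee_rot: [[-0.994, 0.109, 0.003], [0.109, 0.994, -0.001], [-0.003, -0.001, -1.0]]
wrist_force: [-0.3, -1.0, -2.6]
gripper_width: 0.611
gripper_force: 30.0
```

Emit:
move_arm:
  series:
    - {"grip":0.4,"xyz":[0,0,1],"angular":[0,0,0]}
    - {"grip":0.4,"xyz":[0,0,2],"angular":[0,0,0]}
    - {"grip":0.4,"xyz":[0,0,2],"angular":[0,0,0]}

```text
time_s: 15.05
tcp_pos: [0.4621, -0.1971, -0.0069]
ee_rot: [[-0.994, 0.109, 0.003], [0.109, 0.994, -0.002], [-0.003, -0.001, -1.0]]
wrist_force: [-1.3, -0.1, 2.8]
gripper_width: 0.612
gripper_force: 30.0
```

The pad is resting on the mat. I'll open, lift, tilt back 25° and then lower again to regrip.

Emit:
move_arm:
  series:
    - {"grip":0.95,"xyz":[0,0,0],"angular":[0,0,0]}
    - {"grip":0.95,"xyz":[0,0,0],"angular":[0,0,0]}
    - {"grip":0.95,"xyz":[0,0,0],"angular":[0,0,0]}
    - {"grip":0.95,"xyz":[0,0,-20],"angular":[0,0,0]}
    - {"grip":0.95,"xyz":[0,0,-50],"angular":[0,0.14,0]}
    - {"grip":0.95,"xyz":[0,0,-50],"angular":[0,0.28,0]}
    - {"grip":0.95,"xyz":[0,0,-50],"angular":[0,0.43,0]}
    - {"grip":0.95,"xyz":[0,0,-50],"angular":[0,0.436,0]}
    - {"grip":0.95,"xyz":[0,0,-50],"angular":[0,0.436,0]}

```text
time_s: 15.95
tcp_pos: [0.4619, -0.1969, 0.0411]
ee_rot: [[-0.902, 0.109, -0.419], [0.1, 0.994, 0.045], [0.421, -0.001, -0.907]]
wrist_force: [-0.8, 0.1, -0.4]
gripper_width: 0.951
gripper_force: 0.0
```

```bash
cat >> h.py <<'E'
def tilt(a): # forward tilt deg, tool y=EY
    a=np.radians(a); z=np.sin(a)*EX-np.cos(a)*Z; return np.c_[np.cross(EY,z),EY,z]
E
python3 - <<'E'
from h import *
s=r.sense();print(s['joints'].round(1))
print('padblobs')
c=cap('side');im=c[0];g=im.mean(2);m=np.zeros(g.shape,np.uint8);m[290:365,205:315]=((g>150)*255)[290:365,205:315]
cs,_=cv2.findContours(m,0,2)
for z in cs:
  if cv2.contourArea(z)>15:
    a=z[:,0].astype(float);P=ray(c,a,.007)[:,:2];print(cv2.contourArea(z),P.min(0).round(4),P.max(0).round(4))
c=cap('top');im=c[0];g=im.mean(2);m=np.zeros(g.shape,np.uint8);m[255:330,370:435]=((g>150)*255)[255:330,370:435]
cs,_=cv2.findContours(m,0,2)
for z in cs:
  if cv2.contourArea(z)>15:
    a=z[:,0].astype(float);P=ray(c,a,.007)[:,:2];print('top',cv2.contourArea(z),P.min(0).round(4),P.max(0).round(4))
pc=np.array([.464,-.1973,0])
go(pc-.0078*EX-.0027*Z,tilt(-25))
E
```

```text
[ -4.9  33.9 -11.5  -0.6 -69.4 -91.1]
padblobs
194.5 [ 0.4144 -0.2291] [ 0.5155 -0.1669]
top 73.0 [ 0.4153 -0.2186] [ 0.435  -0.1678]
top 309.5 [ 0.3838 -0.1432] [ 0.5167 -0.1282]
top 15.5 [ 0.5236 -0.1367] [ 0.541  -0.1277]
xyz [-14.7, -0.1, 42.8] ang [0.002, 0.003, -0.006] t 16.05
```

Emit:
move_arm:
  series:
    - {"grip":0.95,"xyz":[-7,0,20],"angular":[0,0.003,-0.006]}
    - {"grip":0.95,"xyz":[-12,0,35],"angular":[0,0.003,-0.006]}
    - {"grip":0.95,"xyz":[-15,0,42],"angular":[0,0.003,-0.006]}
    - {"grip":0.95,"xyz":[-15,0,42],"angular":[0,0.003,-0.006]}
    - {"grip":0.95,"xyz":[-15,0,42],"angular":[0,0.003,-0.006]}

```text
time_s: 16.55
tcp_pos: [0.458, -0.1967, -0.001]
ee_rot: [[-0.902, 0.103, -0.419], [0.093, 0.995, 0.044], [0.421, 0.001, -0.907]]
wrist_force: [0.8, -0.2, 0.2]
gripper_width: 0.948
gripper_force: 0.0
```

```bash
python3 - <<'E'
from h import *
pc=np.array([.465,-.1975,0])
go(pc-.0078*EX-.0027*Z,tilt(-25));s=r.sense();print(s['tcp_pos'],s['wrist_force'])
E
```

```text
xyz [-0.0, -0.1, 1.9] ang [0.001, 0.002, -0.0] t 16.55
[ 0.45802308 -0.19672024 -0.00101574] [ 0.75400496 -0.19195602  0.16971092]
```

Two millimetres lower, then close.

Emit:
move_arm:
  series:
    - {"grip":0.95,"xyz":[0,0,2],"angular":[0,0,0]}
    - {"grip":0.6,"xyz":[0,0,2],"angular":[0,0,0]}
    - {"grip":0.5,"xyz":[0,0,2],"angular":[0,0,0]}
    - {"grip":0.4,"xyz":[0,0,2],"angular":[0,0,0]}
    - {"grip":0.4,"xyz":[0,0,2],"angular":[0,0,0]}
    - {"grip":0.4,"xyz":[0,0,2],"angular":[0,0,0]}
    - {"grip":0.4,"xyz":[0,0,2],"angular":[0,0,0]}

```text
time_s: 17.25
tcp_pos: [0.457, -0.1965, -0.0036]
ee_rot: [[-0.902, 0.104, -0.42], [0.093, 0.995, 0.045], [0.422, 0.001, -0.906]]
wrist_force: [0.1, -0.7, 0.1]
gripper_width: 0.607
gripper_force: 30.0
```

```bash
python3 - <<'E'
from h import *
s=r.sense();print(s['tcp_pos'],s['wrist_force'],s['gripper_width']);T=np.array(s['ee_rot'])
print('pad in tool',(T.T@(np.array([.465,-.1975,0])-s['tcp_pos'])).round(4))
E
```

```text
[ 0.45700461 -0.19649984 -0.00362273] [ 0.13547665 -0.66601711  0.05887653] 0.6067214627324612
pad in tool [-0.0058 -0.0002 -0.0067]
```

Emit:
move_arm:
  series:
    - {"grip":0.4,"xyz":[4,0,-9],"angular":[0,0,0]}
    - {"grip":0.4,"xyz":[13,0,-27],"angular":[0,0,0]}
    - {"grip":0.4,"xyz":[25,0,-54],"angular":[0,0,0]}
    - {"grip":0.4,"xyz":[42,0,-91],"angular":[0,0,0]}
    - {"grip":0.4,"xyz":[63,0,-136],"angular":[0,0,0]}
    - {"grip":0.4,"xyz":[63,0,-136],"angular":[0,0,0]}

```text
time_s: 17.85
tcp_pos: [0.4612, -0.198, 0.1528]
ee_rot: [[-0.908, 0.102, -0.407], [0.094, 0.995, 0.041], [0.409, -0.001, -0.912]]
wrist_force: [0.8, 0.4, -2.9]
gripper_width: 0.603
gripper_force: 30.0
```

```bash
python3 - <<'E'
from h import *
PT=np.array([-.0058,0,-.0067])
R=tilt(15)
go(SEAT+.09*N-R@PT,R);print(SEAT+.09*N-R@PT)
c=cap('side');s=r.sense();o=s['tcp_pos']+np.array(s['ee_rot'])@PT
im=c[0];g=im.mean(2);print(o,proj(c,[o-.05*EX,o+.05*EX]).round(1))
E
```

```text
xyz [-86.1, 227.0, -6.2] ang [-0.001, -0.683, 0.001] t 17.85
[0.56504479 0.01949306 0.12306715]
[ 0.46737576 -0.19782342  0.15324652] [[231.3 259.3]
 [285.3 262.2]]
```

Emit:
move_arm:
  series:
    - {"grip":0.4,"xyz":[-13,40,-3],"angular":[0,-0.1,0]}
    - {"grip":0.4,"xyz":[-26,80,-5],"angular":[0,-0.2,0]}
    - {"grip":0.4,"xyz":[-40,120,-8],"angular":[0,-0.3,0]}
    - {"grip":0.4,"xyz":[-55,160,-10],"angular":[0,-0.4,0]}
    - {"grip":0.4,"xyz":[-70,200,-10],"angular":[0,-0.5,0]}
    - {"grip":0.4,"xyz":[-86,227,-6],"angular":[0,-0.6,0]}
    - {"grip":0.4,"xyz":[-86,227,-6],"angular":[-0.001,-0.685,0.001]}
    - {"grip":0.4,"xyz":[-86,227,-6],"angular":[-0.001,-0.685,0.001]}
    - {"grip":0.4,"xyz":[-86,227,-6],"angular":[-0.001,-0.685,0.001]}

```text
time_s: 18.8
tcp_pos: [0.5598, 0.0203, 0.1148]
ee_rot: [[-0.965, 0.105, 0.241], [0.102, 0.995, -0.025], [-0.243, 0.001, -0.97]]
wrist_force: [0.9, 0.5, -2.6]
gripper_width: 0.609
gripper_force: 30.0
```

```bash
cat >> h.py <<'E'
PT=np.array([-.0058,0,-.0067])
def blobs(c,box,th=150):
    u0,u1,v0,v1=box;g=c[0].min(2).astype(float);m=np.zeros(g.shape,np.uint8);m[v0:v1,u0:u1]=((g>th)*255)[v0:v1,u0:u1]
    cs,_=cv2.findContours(m,0,2)
    return [z[:,0] for z in cs if cv2.contourArea(z)>8]
E
python3 - <<'E'
from h import *
s=r.sense();print(s['joints'].round(1),s['tcp_pos']);T=np.array(s['ee_rot']);o=s['tcp_pos']+T@PT
R=tilt(15);go(SEAT+.09*N-R@PT,R)
c=cap('side');pts=[o-.05*U,o+.05*U]
print(o,'pred ears',proj(c,pts).round(1).tolist())
save(c,'s9')
for z in blobs(c,(250,345,180,285)): print(cv2.contourArea(z),cv2.boundingRect(z),np.round(cv2.fitLine(z.astype(np.float32),2,0,.01,.01).ravel(),2), z[z[:,0].argmin()],z[z[:,0].argmax()])
E
```

```text
[  22.1   14.9  -32.2   12.7  -31.  -128.4] [0.55976685 0.02031773 0.11475588]
xyz [-7.2, -0.3, -6.8] ang [0.0, -0.017, -0.002] t 18.8
[0.5637446  0.01989278 0.12266328] pred ears [[292.4, 232.8], [325.9, 209.3]]
708.0 (311, 237, 34, 37) [  0.87  -0.49 328.65 252.02] [311 265] [344 237]
13.5 (291, 228, 9, 7) [  0.88  -0.47 294.92 231.31] [291 230] [299 228]
148.5 (259, 217, 19, 12) [9.8000e-01 1.9000e-01 2.6854e+02 2.2254e+02] [259 221] [277 223]
57.0 (310, 204, 16, 19) [  0.62  -0.78 318.35 214.19] [310 221] [325 212]
25.0 (316, 180, 21, 3) [ 1.0000e+00 -5.0000e-02  3.2600e+02  1.8086e+02] [316 180] [336 180]
39.0 (270, 180, 10, 7) [  0.94   0.35 274.42 183.75] [270 180] [279 186]
70.0 (250, 180, 15, 6) [  1.    0.  257.  182.5] [250 180] [264 185]
```

```bash
python3 - <<'E'
from h import *
c=cap('side')
for y in(-.018,.018): print(proj(c,[SEAT-.05*U+y*EY,SEAT+.034*U+y*EY,SEAT-.05*U+.009*N+y*EY]).round(1).tolist())
z=max(blobs(c,(300,350,234,285)),key=cv2.contourArea);print(cv2.approxPolyDP(z,1.5,True)[:,0].tolist())
for y in (-.009,.009):
  s=r.sense();o=s['tcp_pos']+np.array(s['ee_rot'])@PT; print(proj(c,[o-.05*U+y*EY,o+.05*U+y*EY]).round(1).tolist())
for z in blobs(c,(285,330,200,236),120): print(cv2.approxPolyDP(z,1.,True)[:,0].tolist())
E
```

```text
[[318.4, 260.3], [346.8, 241.8], [316.0, 257.7]]
[[319.4, 252.5], [347.1, 234.3], [317.1, 249.9]]
[[349, 236], [345, 236], [320, 252], [314, 249], [311, 271], [349, 273], [349, 271], [344, 269], [346, 266], [349, 267], [349, 255], [345, 255], [344, 264], [339, 264], [337, 250], [349, 242]]
[[293.0, 234.0], [326.9, 210.4]]
[[293.9, 230.3], [327.3, 207.0]]
[[303, 229], [299, 228], [295, 231], [293, 231], [292, 229], [291, 233], [294, 235]]
[[329, 205], [322, 204], [319, 215], [310, 220], [310, 223], [318, 219], [320, 222], [328, 222], [329, 217], [323, 218], [322, 216], [325, 212], [329, 212]]
```

Predictions and observations agree to within 1–2 px, or 2–3 mm. I'll aim 2.5 mm up from the lip and go in along the normal.

```bash
python3 - <<'E'
from h import *
R=tilt(15)
for d in(.03,.005,0.): go(SEAT+.0025*U+d*N-R@PT,R)
E
```

```text
xyz [-32.7, -0.8, 47.0] ang [0.002, -0.012, -0.004] t 18.9
xyz [-43.6, -0.8, 69.5] ang [0.002, -0.012, -0.004] t 18.9
xyz [-45.8, -0.8, 74.0] ang [0.002, -0.012, -0.004] t 18.9
```

Emit:
move_arm:
  series:
    - {"grip":0.4,"xyz":[-12,0,16],"angular":[0,-0.006,0]}
    - {"grip":0.4,"xyz":[-22,0,32],"angular":[0,-0.012,-0.004]}
    - {"grip":0.4,"xyz":[-33,-1,47],"angular":[0.002,-0.012,-0.004]}
    - {"grip":0.4,"xyz":[-37,-1,56],"angular":[0.002,-0.012,-0.004]}
    - {"grip":0.4,"xyz":[-41,-1,64],"angular":[0.002,-0.012,-0.004]}
    - {"grip":0.4,"xyz":[-43,-1,69],"angular":[0.002,-0.012,-0.004]}
    - {"grip":0.4,"xyz":[-43,-1,69],"angular":[0.002,-0.012,-0.004]}

```text
time_s: 19.6
tcp_pos: [0.6193, 0.0135, 0.059]
ee_rot: [[-0.961, 0.102, 0.256], [0.098, 0.995, -0.027], [-0.257, -0.001, -0.966]]
wrist_force: [-0.8, -0.7, -1.4]
gripper_width: 0.61
gripper_force: 30.0
```

```bash
python3 - <<'E'
from h import *
R=tilt(15)
for d in(.005,0.): go(SEAT+.0025*U+d*N-R@PT,R)
s=r.sense();print(s['wrist_force'],s['joints'].round(1));o=s['tcp_pos']+np.array(s['ee_rot'])@PT;e=o-SEAT;print('U,Y,N mm',(1e3*np.array([e@U,e@EY,e@N])).round(1))
c=cap('side');print(proj(c,[o-.05*U,o+.05*U]).round(1).tolist())
for z in blobs(c,(300,365,215,262)):print(cv2.approxPolyDP(z,1.,True)[:,0].tolist())
E
```

```text
xyz [-2.0, 0.4, 0.0] ang [-0.001, -0.001, 0.001] t 19.6
xyz [-4.2, 0.4, 4.5] ang [-0.001, -0.001, 0.001] t 19.6
[-0.76209111 -0.7357824  -1.43323491] [  19.    24.   -29.3   15.6  -24.  -128.3]
U,Y,N mm [ 0.7 -0.4  5.9]
[[317.6, 254.6], [351.2, 232.5]]
[[352, 252], [350, 252], [351, 253], [349, 255], [345, 255], [344, 261], [352, 261]]
[[312, 261], [322, 259], [324, 261], [323, 259], [325, 257], [326, 261], [329, 261], [329, 255], [334, 250], [327, 253], [324, 251], [318, 254], [316, 252], [316, 249], [314, 249]]
[[355, 237], [356, 240], [361, 240], [360, 236]]
[[348, 227], [346, 228], [345, 238], [335, 245], [338, 246], [336, 247], [335, 261], [338, 261], [337, 250], [349, 242], [348, 240], [349, 236], [351, 235], [351, 230]]
```

Emit:
move_arm:
  series:
    - {"grip":0.4,"xyz":[-3,0,2],"angular":[0,0,0]}
    - {"grip":0.4,"xyz":[-4,0,4],"angular":[0,0,0]}
    - {"grip":0.4,"xyz":[-4,0,5],"angular":[0,0,0]}

```text
time_s: 19.95
tcp_pos: [0.6246, 0.0134, 0.0558]
ee_rot: [[-0.961, 0.101, 0.257], [0.098, 0.995, -0.027], [-0.259, -0.0, -0.966]]
wrist_force: [0.1, -1.1, -2.3]
gripper_width: 0.608
gripper_force: 30.0
```

```bash
python3 - <<'E'
from h import *
s=r.sense();print(s['wrist_force'],s['moment']);o=s['tcp_pos']+np.array(s['ee_rot'])@PT;e=o-SEAT;print('U,Y,N mm',(1e3*np.array([e@U,e@EY,e@N])).round(1))
T=np.array(s['ee_rot']);print('1mm -N in tool',(T.T@-N).round(2),'1mm -U',(T.T@-U).round(2))
E
```

```text
[ 0.05987312 -1.0654502  -2.34453014] [ 0.06312828  0.82422861 -0.03036066]
U,Y,N mm [ 2.6  0.1 -0. ]
1mm -N in tool [-0.42 -0.    0.91] 1mm -U [0.91 0.   0.42]
```

Emit:
move_arm:
  series:
    - {"grip":0.4,"xyz":[-0.4,0,1],"angular":[0,0,0]}
    - {"grip":0.4,"xyz":[-0.8,0,2],"angular":[0,0,0]}
    - {"grip":0.4,"xyz":[-0.8,0,2],"angular":[0,0,0]}

```text
time_s: 20.25
tcp_pos: [0.6252, 0.0132, 0.0542]
ee_rot: [[-0.961, 0.101, 0.256], [0.098, 0.995, -0.027], [-0.258, -0.001, -0.966]]
wrist_force: [-4.1, 1.2, 2.1]
gripper_width: 0.609
gripper_force: 30.0
```

Emit:
move_arm:
  series:
    - {"grip":0.4,"xyz":[-0.4,0,1],"angular":[0,0,0]}
    - {"grip":0.4,"xyz":[-0.8,0,2],"angular":[0,0,0]}
    - {"grip":0.4,"xyz":[-0.8,0,2],"angular":[0,0,0]}

```text
time_s: 20.55
tcp_pos: [0.6254, 0.0131, 0.0541]
ee_rot: [[-0.961, 0.101, 0.256], [0.097, 0.995, -0.028], [-0.257, -0.002, -0.966]]
wrist_force: [-14.8, 4.3, 16.1]
gripper_width: 0.605
gripper_force: 30.1
```

That is normal contact with the slope. I'll ease off the normal force and slide down towards the lip.

Emit:
move_arm:
  series:
    - {"grip":0.4,"xyz":[0.8,0,-2],"angular":[0,0,0]}
    - {"grip":0.4,"xyz":[1.7,0,-1.6],"angular":[0,0,0]}
    - {"grip":0.4,"xyz":[2.6,0,-1.2],"angular":[0,0,0]}
    - {"grip":0.4,"xyz":[2.6,0,-1.2],"angular":[0,0,0]}

```text
time_s: 20.95
tcp_pos: [0.6255, 0.0135, 0.0543]
ee_rot: [[-0.96, 0.101, 0.26], [0.097, 0.995, -0.026], [-0.261, 0.0, -0.965]]
wrist_force: [-3.3, 0.8, 7.9]
gripper_width: 0.611
gripper_force: 30.0
```

```bash
python3 - <<'E'
from h import *
s=r.sense();f=s['wrist_force'];o=s['tcp_pos']+np.array(s['ee_rot'])@PT;e=o-SEAT;print('U,Y,N mm',(1e3*np.array([e@U,e@EY,e@N])).round(1),'F',[round(float(f@v),1) for v in(U,EY,N)])
E
```

```text
U,Y,N mm [ 2.3  0.3 -1.7] F [2.5, 0.5, 8.2]
```

Emit:
move_arm:
  series:
    - {"grip":0.4,"xyz":[1.1,0,-0.1],"angular":[0,0,0]}
    - {"grip":0.4,"xyz":[2,0,0.3],"angular":[0,0,0]}
    - {"grip":0.4,"xyz":[2,0,0.3],"angular":[0,0,0]}

```text
time_s: 21.25
tcp_pos: [0.6247, 0.0138, 0.0537]
ee_rot: [[-0.96, 0.1, 0.262], [0.097, 0.995, -0.026], [-0.263, 0.001, -0.965]]
wrist_force: [0.5, -2.2, 7.0]
gripper_width: 0.609
gripper_force: 30.0
```

```bash
python3 - <<'E'
from h import *
s=r.sense();f=s['wrist_force'];o=s['tcp_pos']+np.array(s['ee_rot'])@PT;e=o-SEAT;print('U,Y,N mm',(1e3*np.array([e@U,e@EY,e@N])).round(1),'F',[round(float(f@v),1) for v in(U,EY,N)])
E
```

```text
U,Y,N mm [ 1.3  0.4 -1.6] F [5.0, -2.1, 4.9]
```

The force along the slope rises while the normal force falls, so the pad is on the lip. Releasing gently and retreating along the tool axis.

Emit:
move_arm:
  series:
    - {"grip":0.62,"xyz":[-0.5,0,-0.5],"angular":[0,0,0]}
    - {"grip":0.66,"xyz":[-0.5,0,-0.5],"angular":[0,0,0]}
    - {"grip":0.75,"xyz":[-0.5,0,-0.5],"angular":[0,0,0]}
    - {"grip":0.92,"xyz":[-0.5,0,-0.5],"angular":[0,0,0]}
    - {"grip":0.92,"xyz":[-0.5,0,-0.5],"angular":[0,0,0]}
    - {"grip":0.92,"xyz":[0,0,-15],"angular":[0,0,0]}
    - {"grip":0.92,"xyz":[0,0,-40],"angular":[0,0,0]}
    - {"grip":0.92,"xyz":[0,0,-80],"angular":[0,0,0]}
    - {"grip":0.92,"xyz":[0,0,-120],"angular":[0,0,0]}

```text
time_s: 22.15
tcp_pos: [0.5904, 0.0166, 0.1679]
ee_rot: [[-0.962, 0.101, 0.254], [0.098, 0.995, -0.027], [-0.256, -0.002, -0.967]]
wrist_force: [0.9, 0.3, 1.0]
gripper_width: 0.919
gripper_force: 0.0
```

Emit:
move_arm:
  series:
    - {"grip":0.92,"xyz":[40,0,-20],"angular":[0,0,0]}
    - {"grip":0.92,"xyz":[80,-45,-20],"angular":[0,0,0]}
    - {"grip":0.92,"xyz":[80,-95,-20],"angular":[0,0,0]}
    - {"grip":0.92,"xyz":[80,-140,-20],"angular":[0,0,0]}
    - {"grip":0.92,"xyz":[80,-190,-20],"angular":[0,0,0]}
    - {"grip":0.92,"xyz":[80,-240,-20],"angular":[0,0,0]}
    - {"grip":0.92,"xyz":[80,-290,-20],"angular":[0,0,0]}
    - {"grip":0.92,"xyz":[80,-300,-20],"angular":[0,0,0]}

```text
time_s: 22.95
tcp_pos: [0.4783, -0.2773, 0.1665]
ee_rot: [[-0.961, 0.106, 0.257], [0.103, 0.994, -0.028], [-0.258, -0.001, -0.966]]
wrist_force: [0.6, 0.2, -0.4]
gripper_width: 0.921
gripper_force: 0.0
```

```bash
python3 - <<'E'
from h import *
s=r.sense();print(s['time_s'],s['tcp_pos'],s['wrist_force'])
def P(u,y,n):return SEAT+u*U+y*EY+n*N
for n,b in(('side',(300,365,215,265)),('top',(285,340,175,275))):
    c=cap(n);save(c,n+'F')
    print(n,'pred lower ear',proj(c,[P(-.05,-.009,.0035),P(-.05,.009,.0035)]).round(1).tolist(),'upper',proj(c,[P(.05,-.009,.0035),P(.05,.009,.0035)]).round(1).tolist(),'plate cnr',proj(c,[P(a,d,.007) for a in(-.043,.043) for d in(-.027,.027)]).round(1).tolist())
    for z in blobs(c,b,165):
        if cv2.contourArea(z)>12: print(cv2.approxPolyDP(z,1.2,True)[:,0].tolist())
    g=c[0].max(2);m=np.zeros(g.shape,np.uint8);m[b[2]:b[3],b[0]:b[1]]=((g<60)*255)[b[2]:b[3],b[0]:b[1]]
    m=cv2.morphologyEx(m,cv2.MORPH_OPEN,np.ones((3,3)))
    cs=[z for z in cv2.findContours(m,0,2)[0] if cv2.contourArea(z)>60]
    for z in cs:print('dark',cv2.minAreaRect(z))
    print('pred lining',proj(c,[P(a,d,.016) for a in(-.04,.04) for d in(-.025,.025)]).round(1).tolist())
E
```

```text
22.95 [ 0.47831666 -0.27734809  0.16648751] [ 0.55437819  0.23879642 -0.40785335]
side pred lower ear [[317.7, 257.3], [318.3, 253.4]] upper [[351.6, 235.2], [351.6, 231.4]] plate cnr [[318.6, 258.8], [320.1, 247.1], [348.1, 239.6], [348.4, 228.3]]
[[346, 257], [346, 264], [351, 264], [351, 260]]
[[314, 250], [312, 264], [328, 264], [327, 259], [325, 264], [317, 264], [314, 257], [315, 256], [319, 260], [322, 257], [318, 254], [318, 250], [316, 252]]
[[355, 238], [361, 239], [360, 236]]
[[350, 229], [348, 229], [347, 240], [341, 245], [350, 240], [350, 237], [352, 236], [352, 231]]
dark ((332.5769348144531, 242.1153564453125), (9.15255355834961, 31.340560913085938), 56.3099365234375)
pred lining [[317.2, 255.1], [318.7, 244.3], [344.6, 237.0], [345.1, 226.7]]
top pred lower ear [[307.9, 230.0], [299.6, 228.8]] upper [[312.5, 186.7], [303.7, 185.5]] plate cnr [[316.4, 229.0], [291.2, 225.5], [320.7, 191.7], [294.4, 188.1]]
[[296, 225], [296, 230], [311, 232], [312, 229], [310, 227], [297, 227]]
[[296, 187], [295, 191], [298, 189], [319, 192], [320, 199], [320, 190], [315, 189], [314, 186], [302, 185], [301, 188]]
dark ((305.6112365722656, 208.5733642578125), (23.59075355529785, 33.32094955444336), 6.842772960662842)
pred lining [[315.1, 229.6], [291.6, 226.3], [319.1, 194.6], [294.6, 191.2]]
```

Both views match the predicted seated pose to about 1 px, and the arm is clear. Handing in.

```bash
python3 -c "
from station import r
print(r.finish_job())"
```

```text
the job is handed in; nothing more can be done
None
```

The job is handed in (no verdict came back): in the last camera check the easel was flush against the rail and the pad was seated straight on its slope with the lining out; I saw no sign that the bearing, ratchet or tin moved but did not measure them.

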